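# Show the base of a tablet bottle to the inspection camera

### The arm

A 6-joint arm with a two-finger parallel gripper is mounted at the origin on a cart in front of the work surface, level with it; the furniture and walls round the work are solid. World frame = base frame: x ahead of the robot, y to its left, z up, the work surface at z = 0. Lengths are in m, angles in rad, forces in N, time in s.
With the tool pointing down it reaches from about 0.375 to 0.9 m from the base axis. Payload 3.1 kg.
Tool frame: the origin (TCP) lies midway between the tips of the shut fingers; the grasp point (between the pads) lies 19 mm behind it; z points along the fingers, y is the line along which they close (so a half turn about z gives the same grasp; the last joint's range is limited). The gripper opens to 85 mm and grips with 20 to 120 N. Pads are 22 mm wide; open, the fingers measure 114 mm over their backs; the gripper's body (76 mm by 85 mm) begins 54 mm behind the grasp point. The pads swing forward as they close: fully open they stand 13 mm farther back than shut.
Start: joints at [-1.478, 0.527, 1.433, -0, 1.181, -0.178], TCP at [0.168, -0.602, 0.231] pointing down, gripper open.
Joint ranges: [-3.08, 3.08], [-0.75, 2.2], [0.22, 2.44], [-1.43, 4.57], [0, 2.65], [-2.85, 2.85]. Speed limits (rad/s): [2.79, 2.79, 3.14, 3.14, 3.14, 3.14].

### API

Orientations are given as a unit quaternion [x, y, z, w].
In Python, from station import manip gives the robot as it stands.
- The arm moves only by the tool step_arm, never from a script. Its argument "targets" is text: rows parted by semicolons, each of 4 numbers parted by spaces: the shift along the tool's x, y, z in mm, then the turn about the tool's z in degrees. A call has 1 to 12 rows; each row is the pose to reach, as a shift and turn from the pose commanded when the call began, along the tool's axes at that moment; what a row does not reach only later rows make up. A row lasts 1/10 s, in which the tool goes at most 50 mm and 8.59 degrees, less where a joint would pass 70% of its speed; a pose out of reach is approached as far as the arm can. A call with a gripper value outside its range is refused whole. "gripper" is the closure, from 0 (fully open) to 1 (shut), set as the call begins (left out, the last holds). The fingers move at their own pace and stop on an object; "squeeze" is the grip in N (left out, the last holds). Time passes only in rows, so rows that repeat a pose let the fingers close. It gives the time, the measured TCP pose, the force, the opening and the grip force at its end, in the units of the state.
- manip.sense(): the state, without advancing time (a new reading comes with each control period).
- manip.snapshot(name): name is "scene" or "top"; returns the picture (420x560x3 uint8, red, green, blue); there is no depth.
- manip.get_calibration(name): a dict with "fov_y" (degrees; the focal length in pixels is half the picture's height over the tangent of half this angle, whatever the lens; pixels are square), "cx", "cy" (the principal point, pixels), "k1" (the pictures are not rectified: a ray, as slopes to the right and down, at radius r is drawn at 1 + k1 r^2 times it, then the intrinsics apply), "extrinsics" (4x4, takes a point from camera to world coordinates). Camera axes: x right, y down, z forward; pixel columns grow to the right and rows downward; lengths in m; the calibration is good to about 2 mm. A picture is of the moment at which its call begins. get_calibration takes no time and is no camera call.
- manip.sign_off(): hands the job in; it is judged then, once.
Trained networks look in the newest picture that a camera, given by its name, has taken for a name from the list of things; names that differ only in an ending like _2 or _b are one class to them, and where a whole thing is asked for, a point or a joint stands for the part that bears it (a point fixed in the world has none). Each returns a list of dicts, best first, with "p" (0 to 1); they miss things now and then, are a little off and sometimes report something else, mostly with a low value. They report only what shows in the picture. A call takes as long as a camera call. They do not tell look-alikes from the thing itself.
- manip.recognise(camera, query): "position" ([column, row] in pixels, amid what is visible of it).
- manip.masks_of(camera, query): "pixels" (420x560 bool, what is visible of it) and "position" ([column, row] in pixels, amid what is visible of it).
- manip.mark_of(camera, query): "position" ([column, row] in pixels: a listed point, or the origin of a listed thing).
The state is a dict: "t": time; "q": joint angles; "qd": joint speeds; "tau": joint torques, N m; "tcp_pos": TCP position; "tool_rot": TCP orientation; "force": force on the tool from outside, world axes, zero at the start; "ft_torque": the same for the moment, N m; "finger_gap": opening from 0.0 (shut) to 1.0 (fully open); "gripper_force": force on a finger pad.
Only numpy, scipy, OpenCV 4.12 (cv2) and the standard library are available. Lean on these libraries where they do the work, as an engineer would, in place of code of your own. Each camera call takes 0.05 s, during which the arm holds its last target. There are 200 camera calls.

### The job

The lot code under the white tablet bottle has to be read by the inspection camera: first slide the fader on the grey lamp box until it is level with the red pointer, while the bottle still stands on the worktop. Then pick the bottle up and hold it tilted in the air with its base square to the camera's lens, centred on its line of sight and 10 cm from it, without touching the camera or disturbing the amber jar and the vials. Finish like that, still gripping the bottle and holding it steady.

Things in the scene. Friction and masses are not known exactly. Their poses are not given: they have to be found in the camera images.
- bottle_center (a point): centre (half-way up) of the white tablet bottle: round, body 48 mm in diameter up to 70 mm, white screw cap about 38 mm in diameter (fixed) above it, 88 mm tall in all, 40 to 95 g, loose, standing upright on the worktop; z points from its base to its cap
- bottle_base (a point): centre of the underside of the same bottle, 44 mm below its centre; z points to the cap
- tablet_bottle: the same bottle as a whole; origin at the centre of its underside, z towards the cap
- lens (a point): centre of the front of the inspection camera's lens, in the middle of a white ring light 52 mm in diameter; fixed. z points out of the lens along the line of sight, which rises towards the robot's side, leaning 30 degrees from the vertical; the lens is 105 mm above the worktop
- inspection_point (a point): point in the air 100 mm in front of the lens on its line of sight (192 mm above the worktop), where the centre of the bottle's base belongs; z as for the lens, away from it: the bottle's base-to-cap direction belongs along this z
- camera: the inspection camera: round dark foot 90 mm in diameter, short column, grey head, about 125 mm tall, fixed to the worktop; it stands in a different place and turned differently each time; origin at the centre of the foot's underside, its lens looks to its -x side and upward
- fader (a joint): position of the fader, 0 to 0.12 m, growing towards the box's +y; stiff to slide (about 1.5 N), stays where it is left
- fader_top (a point): centre of the top of the fader's black grip with a white line across it: 26 mm along x, 16 mm along y (the sliding direction), 35 mm tall, standing on the lamp box's top, which is 30 mm above the worktop; axes are the box's
- pointer_tip (a point): tip of the small red pointer (5 mm tall) fixed on the lamp box's top beside the slot, 19 mm to the +x side of the fader's middle line and pointing at the slot; axes are the box's. The fader is set when its white line is level with this tip along the box's y
- lamp_box: grey lamp control box 100 x 190 x 30 mm, fixed, slot and fader travel along its y; origin at the centre of its underside
- amber_jar: wide amber jar with a lid, 68 mm in diameter, 92 mm tall, loose; origin at the centre of its underside; to be left alone
- vial_a: open amber tablet vial, 36 mm in diameter, 84 mm tall, loose; origin at the centre of its underside; to be left alone
- vial_b: open amber tablet vial, 35 mm in diameter, 82 mm tall, loose; origin at the centre of its underside; to be left alone
Mind the look-alikes: they are no part of the job. What is shaped like the tablet_bottle but black or turquoise is not meant.

How it is judged:
On the way, in this order (a step that is already met when the one before it is completed fails the run):
1. the fader is level with the red pointer (within 6 mm) and left still, the bottle still standing in its place (y of fader_top in the frame of pointer_tip between -0.006 and 0.006 m and velocity of joint fader between -0.01 and 0.01 m/s and distance of bottle_center from where it was at the start of the episode below 0.02 m), for 0.2 s.
2. the bottle is held in the fingers with its base square to the lens at the inspection point (distance between bottle_base and inspection_point below 0.018 m and angle between the z axis of bottle_center and the z axis of inspection_point, either way round below 0.15 rad and z of bottle_center in the frame of inspection_point above 0.02 m and contact force between tablet_bottle and the fingers above 0.5 N and linear speed of tablet_bottle below 0.03 m/s), for 0.3 s.
At the end, for the whole second after the job is handed in: The bottle is held still in the fingers, clear of the camera: the centre of its base within 18 mm of the point 100 mm in front of the lens, its axis within 0.15 rad of the line of sight with the base towards the lens; the fader is still within 6 mm of the pointer along the track (all of step 2 and y of fader_top in the frame of pointer_tip between -0.006 and 0.006 m and contact force between tablet_bottle and camera below 0.3 N and angular speed of tablet_bottle below 0.3 rad/s); the arm keeps its last pose, push and grip.
It fails at once if the camera is touched with more than 2 N (contact force between camera and anything else above 2 N).
It fails at once if the amber jar is shifted by more than 30 mm or tipped (distance of amber_jar from where it was at the start of the episode above 0.03 m or angle between amber_jar's own z axis and vertical above 0.3 rad).
It fails at once if the first vial is shifted by more than 30 mm or tipped (distance of vial_a from where it was at the start of the episode above 0.03 m or angle between vial_a's own z axis and vertical above 0.3 rad).
It fails at once if the second vial is shifted by more than 30 mm or tipped (distance of vial_b from where it was at the start of the episode above 0.03 m or angle between vial_b's own z axis and vertical above 0.3 rad).
It also fails if it takes over 54 s, if anything falls off the work surface, if the arm or the gripper's body presses on something with over 40 N, if the wrist force passes 120 N, or if a joint passes its speed limit or range.

## Working session

There is one attempt and no reset: what is moved stays moved. The work goes in short steps, Python scripts to look and compute and a tool call to move; the robot and the scene stay as the last step left them, time stands still between calls to the robot, and variables do not carry over. Pictures are saved under pics/ and viewed, at most 10 in all, crops included, and the job is handed in when it is done.

Besides the shell and the picture viewer there is one more tool, called after "Emit:" in YAML: its name, and indented under it one key for each argument. step_arm: Moves the arm, as the interface text tells. Its arguments: {"type":"object","properties":{"targets":{"type":"string"},"gripper":{"type":"number"},"squeeze":{"type":"number"}},"required":["targets"]}

```bash
ls; mkdir -p pics; python3 - <<'E'
from station import manip
import cv2,numpy as np
print([a for a in dir(manip) if a[0]!='_'])
s=manip.sense();print({k:np.round(v,3) for k,v in s.items()})
for c in("scene","top"):
    im=manip.snapshot(c);cv2.imwrite(f"pics/{c}0.png",im[:,:,::-1]);print(c,manip.get_calibration(c))
    for q in("tablet_bottle","camera","lens","lamp_box","fader_top","pointer_tip","bottle_base","inspection_point","amber_jar","vial_a"):
        print(q,[(np.round(d["position"]).tolist(),round(d["p"],2)) for d in manip.mark_of(c,q)[:5]])
E
```

```text
pics
['PlanningError', 'get_calibration', 'mark_of', 'masks_of', 'recognise', 'sense', 'sign_off', 'snapshot']
{'t': np.float64(0.0), 'q': array([-1.478,  0.528,  1.434,  0.   ,  1.181, -0.179]), 'qd': array([-0.   , -0.001,  0.   ,  0.001, -0.001,  0.001]), 'tau': array([-1.0000e-03, -4.4235e+01, -1.7802e+01, -0.0000e+00,  8.0000e-03,
       -0.0000e+00]), 'tcp_pos': array([ 0.168, -0.601,  0.23 ]), 'tool_rot': array([ 0.991,  0.135,  0.   , -0.001]), 'force': array([-0.652, -0.34 ,  0.64 ]), 'ft_torque': array([ 0.01 , -0.052,  0.062]), 'gripper_force': np.float64(0.0), 'finger_gap': np.float64(0.997)}
scene {'fov_y': 51.404107520252516, 'cx': 283.5958671673995, 'cy': 215.0771958283456, 'k1': -0.0987838170181699, 'extrinsics': array([[-0.61787156, -0.4075976 ,  0.67238302, -0.2366353 ],
       [-0.78619093,  0.30745931, -0.53607145,  0.56790341],
       [ 0.01177101, -0.85984474, -0.5104199 ,  0.6995836 ],
       [ 0.        ,  0.        ,  0.        ,  1.        ]])}
tablet_bottle []
camera [([235.0, 229.0], 0.74)]
lens [([233.0, 203.0], 0.68)]
lamp_box [([190.0, 315.0], 0.69)]
fa
[... 386 characters left out ...]
867245,  0.02266677, -0.03637385],
       [-0.02652269, -0.14217527, -0.9894861 ,  1.21419216],
       [ 0.        ,  0.        ,  0.        ,  1.        ]])}
tablet_bottle [([384.0, 289.0], 0.93), ([361.0, 254.0], 0.8), ([407.0, 252.0], 0.7), ([337.0, 214.0], 0.35)]
camera [([258.0, 162.0], 0.84)]
lens [([257.0, 162.0], 0.74), ([363.0, 253.0], 0.48)]
lamp_box [([155.0, 255.0], 0.88)]
fader_top [([166.0, 263.0], 0.55)]
pointer_tip [([151.0, 248.0], 0.38)]
bottle_base [([384.0, 286.0], 0.9), ([362.0, 253.0], 0.88), ([407.0, 251.0], 0.61)]
inspection_point [([251.0, 172.0], 0.75), ([392.0, 215.0], 0.46)]
amber_jar [([338.0, 214.0], 0.94)]
vial_a [([394.0, 214.0], 0.73), ([307.0, 249.0], 0.56)]
```

View pics/top0.png

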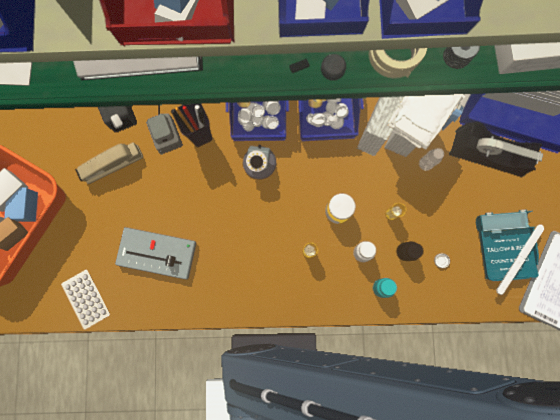

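View pics/scene0.png

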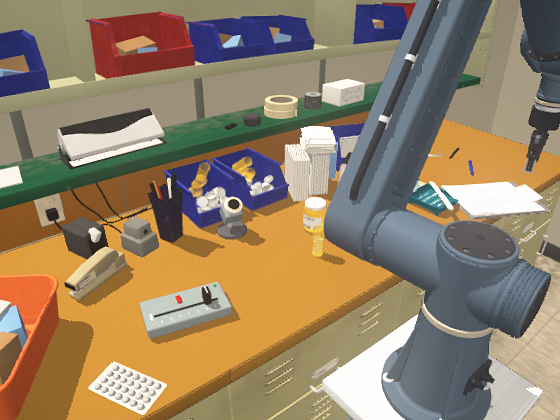

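```bash
cat > h.py <<'E'
from station import manip
import cv2,numpy as np
def KE(c):
    k=manip.get_calibration(c);f=210/np.tan(np.radians(k["fov_y"]/2))
    return np.array([[f,0,k["cx"]],[0,f,k["cy"]],[0,0,1]]),np.array([k["k1"],0,0,0.]),k["extrinsics"]
def ray(c,p):
    K,d,E=KE(c);u=cv2.undistortPoints(np.array([[p]],float),K,d)[0,0]
    return E[:3,3],E[:3,:3]@np.array([u[0],u[1],1])
def atz(c,p,z):
    o,v=ray(c,p);return o+v*(z-o[2])/v[2]
def tri(p1,p2):
    (a,u),(b,v)=ray("scene",p1),ray("top",p2)
    s=np.linalg.lstsq(np.c_[u,-v],b-a,rcond=None)[0]
    return (a+s[0]*u+b+s[1]*v)/2,np.linalg.norm(a+s[0]*u-b-s[1]*v)
def proj(c,P):
    K,d,E=KE(c);W=np.linalg.inv(E);return cv2.projectPoints(np.array(P,float).reshape(-1,3),cv2.Rodrigues(W[:3,:3])[0],W[:3,3],K,d)[0][:,0]
E
python3 - <<'E'
from h import *
np.set_printoptions(precision=4,suppress=True)
im=cv2.imread("pics/top0.png");sc=cv2.imread("pics/scene0.png")
a=cv2.resize(im[215:300,105:215],None,fx=4,fy=4,interpolation=2)      # 440x340
b=cv2.resize(im[135:190,220:290],None,fx=5,fy=5,interpolation=2)      # 350x275
c=cv2.resize(sc[185:245,205:265],None,fx=5,fy=5,interpolation=2) #300x300
d=cv2.resize(im[195:305,295:455],None,fx=2.2,fy=2.2,interpolation=2) #352x242
o=np.zeros((600,800,3),np.uint8)
o[:340,:440]=a;o[:275,450:800]=b;o[300:600,450:750]=c;o[345:345+242,:352]=d
cv2.imwrite("pics/crop0.png",o)
manip.snapshot("top");manip.snapshot("scene")
P=lambda c,q:[x["position"] for x in manip.mark_of(c,q)[:3]]
for q,z in(("lens",.105),("camera",0),("lamp_box",0),("fader_top",.065),("pointer_tip",.0325),("inspection_point",.192),("amber_jar",0),("vial_a",0),("bottle_base",0),("bottle_center",.044)):
  for c in("top","scene"):
    print(q,c,[atz(c,p,z)[:2] for p in P(c,q)])
for m in manip.masks_of("top","tablet_bottle")[:3]+manip.masks_of("top","lamp_box")[:1]:
    pts=np.argwhere(m["pixels"])[:,::-1].astype(np.float32)
    print(np.round(m["p"],2),m["position"],cv2.minAreaRect(pts),im[m["pixels"]].mean(0))
E
```

```text
lens top [array([0.6841, 0.0133]), array([ 0.457, -0.238])]
lens scene [array([0.6811, 0.0157])]
camera top [array([0.706 , 0.0179])]
camera scene [array([0.716 , 0.0045])]
lamp_box top []
lamp_box scene [array([0.4712, 0.2761])]
fader_top top [array([0.4492, 0.2438])]
fader_top scene [array([0.4535, 0.2351])]
pointer_tip top [array([0.4929, 0.2929]), array([ 0.5676, -0.1839])]
pointer_tip scene [array([0.4937, 0.2843])]
inspection_point top [array([0.643 , 0.0252])]
inspection_point scene []
amber_jar top [array([ 0.572 , -0.1919])]
amber_jar scene [array([ 0.5667, -0.1947]), array([0.5204, 0.2104])]
vial_a top [array([ 0.5584, -0.3306]), array([ 0.4707, -0.1147])]
vial_a scene [array([ 0.4599, -0.1046])]
bottle_base top [array([ 0.3711, -0.2882]), array([ 0.4564, -0.2521]), array([ 0.4647, -0.3589])]
bottle_base scene []
bottle_center top [array([ 0.4568, -0.2464]), array([ 0.4655, -0.3647]), array([ 0.3734, -0.2971])]
bottle_center scene []
0.98 [411.1, 251.2] ((410.0, 251.0), (18.0, 26.0), 90.0) [39.7832 54.4779 68.0396]
0.82 [364.4, 252.6] ((363.7500305175781, 251.75001525878906), (17.677669525146484, 21.21320343017578), 45.0) [192.0032 203.9968 209.4826]
0.74 [383.4, 289.2] ((384.0, 288.0), (20.0, 24.0), 90.0) [137.9316 151.2807  70.9646]
0.8 [152.8, 257.2] ((155.3209686279297, 252.7255096435547), (75.91486358642578, 40.3265495300293), 11.888657569885254) [145.7063 155.7955 152.0158]
```

View pics/crop0.png

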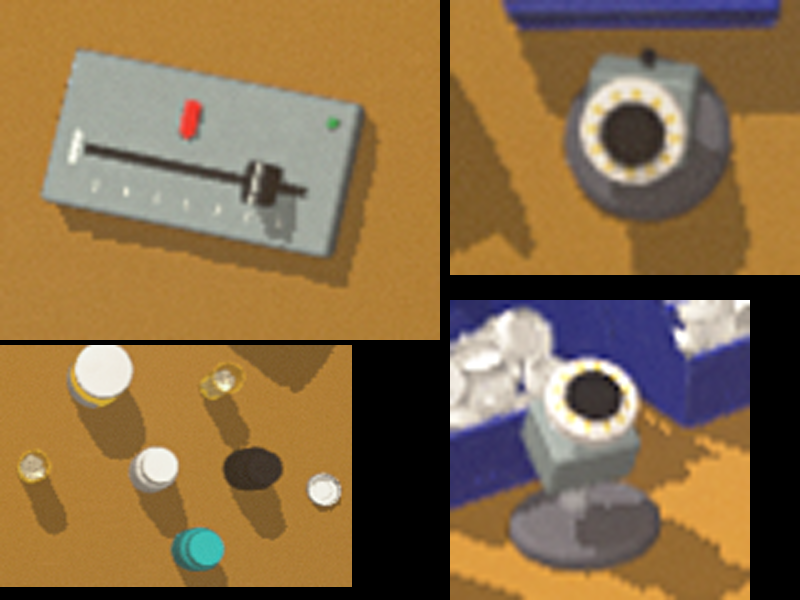

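```bash
python3 - <<'E'
from h import *
np.set_printoptions(precision=4,suppress=True)
c=np.array([atz("top",p,.03) for p in((124.5,227.5),(195.5,240.75),(187.5,279),(116,265))])
print("box",c[:,:2],c.mean(0),[np.linalg.norm(c[i]-c[i-1]) for i in range(4)])
ys=(c[0]-c[1]+c[3]-c[2])[:2];ys/=np.linalg.norm(ys);print("boxy",ys,np.degrees(np.arctan2(ys[1],ys[0])))
pt=atz("top",(151.75,249.5),.033);fd=atz("top",(168.25,260.5),.065);print("ptr",pt,"fader",fd,"along y",ys@(pt-fd)[:2], "x",np.array([ys[1],-ys[0]])@(pt-fd)[:2])
L=tri((234,204.6),(256.6,161.2));print("lens",L,atz("top",(256.6,161.2),.105),atz("scene",(234,204.6),.105))
F=[atz("top",(259.6,163.6),.01),atz("scene",(232,230.4),.01)];print("foot",F)
print("cap",atz("top",(366.8,250.5),.088),"bottle shoulder",atz("top",(364,252.5),.07))
s=manip.sense();print(s["tcp_pos"])
from scipy.spatial.transform import Rotation as R
print(R.from_quat(s["tool_rot"]).as_matrix())
E
```

```text
box [[0.541  0.3618]
 [0.5016 0.178 ]
 [0.405  0.1985]
 [0.4452 0.3817]] [0.4732 0.28   0.03  ] [np.float64(0.09784687549999074), np.float64(0.18798766936562655), np.float64(0.09877909429683629), np.float64(0.18750204616154614)]
boxy [0.2122 0.9772] 77.74964881275577
ptr [0.482  0.2896 0.033 ] fader [0.4513 0.2394 0.065 ] along y 0.05557564103965125 x 0.01940843631308762
lens (array([0.6872, 0.0124, 0.0976]), np.float64(0.0031834556050697347)) [0.6863 0.0133 0.105 ] [0.6745 0.0182 0.105 ]
foot [array([0.7046, 0.0097, 0.01  ]), array([0.6936, 0.0181, 0.01  ])]
cap [ 0.4614 -0.2466  0.088 ] bottle shoulder [ 0.4578 -0.2429  0.07  ]
[ 0.1678 -0.602   0.2313]
[[ 0.9633  0.2685 -0.    ]
 [ 0.2685 -0.9633 -0.    ]
 [-0.     -0.     -1.    ]]
```

Emit:
step_arm:
  targets: "387 -226 0 28;387 -226 0 28;387 -226 0 28;387 -226 0 28;387 -226 0 28;387 -226 0 28;387 -226 0 28;387 -226 0 28;499 -734 0 28;499 -734 0 28;499 -734 0 28;499 -734 0 28"
  gripper: 0
  squeeze: 20

```text
t: 3.5
tcp_pos: [0.4474, -0.1143, 0.2315]
tool_rot: [0.994, -0.108, 0.0, 0.0]
force: [-0.2, 0.0, -0.1]
finger_gap: 0.999
gripper_force: 0.0
```

Emit:
step_arm:
  targets: "-72 -346 80 0;-72 -346 80 0;-72 -346 80 0;-72 -346 80 0;-72 -346 80 0;-72 -346 80 0;-72 -346 80 0;-72 -346 80 0;-72 -346 80 0;-72 -346 80 0"

```text
t: 4.5
tcp_pos: [0.4516, 0.2365, 0.1514]
tool_rot: [0.994, -0.108, -0.0, 0.0]
force: [-0.2, -1.2, 1.0]
finger_gap: 1.003
gripper_force: 0.0
```

```bash
python3 - <<'E'
from h import *
a=manip.snapshot("top")[:,:,::-1];b=manip.snapshot("scene")[:,:,::-1]
o=np.zeros((400,800,3),np.uint8)
o[:400,:400]=cv2.resize(a[210:310,105:205],(400,400));o[:400,400:]=cv2.resize(b[235:345,125:245][:110,:110],(400,400));cv2.imwrite("pics/f1.png",o)
E
```

```text
(no output)
```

View pics/f1.png

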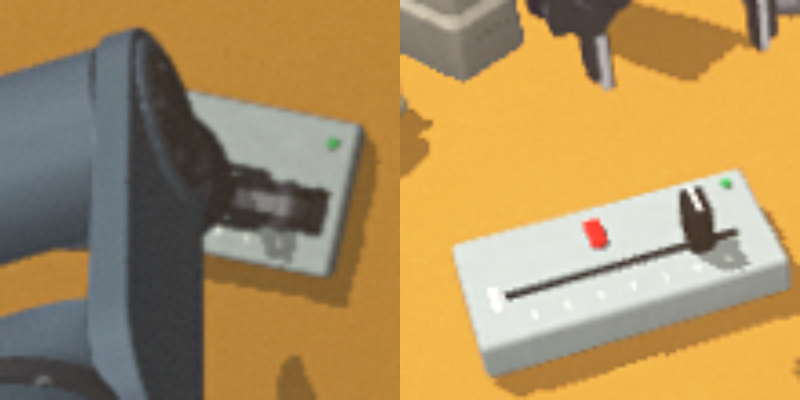

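Emit:
step_arm:
  targets: "0 0 40 0;0 0 80 0;0 0 108 0;0 0 108 0;0 0 108 0"

```text
t: 5.1
tcp_pos: [0.4521, 0.2361, 0.0437]
tool_rot: [0.994, -0.109, -0.0, 0.0]
force: [0.0, -0.3, 0.3]
finger_gap: 1.0
gripper_force: 0.0
```

Emit:
step_arm:
  targets: "0 0 0 0;0 0 0 0;0 0 0 0;0 0 0 0;0 0 0 0;0 0 0 0;0 0 0 0;0 0 0 0;0 0 0 0;0 0 0 0"
  gripper: 1

```text
t: 6.1
tcp_pos: [0.4519, 0.2374, 0.044]
tool_rot: [0.994, -0.108, 0.0, -0.0]
force: [-0.9, -0.2, 6.8]
finger_gap: 0.182
gripper_force: 25.8
```

Emit:
step_arm:
  targets: "0 -15 0 0;0 -30 0 0;0 -45 0 0;0 -57 0 0;0 -57 0 0;0 -57 0 0"

```text
t: 6.7
tcp_pos: [0.4647, 0.2938, 0.044]
tool_rot: [0.994, -0.108, 0.001, -0.001]
force: [0.2, 1.0, 5.1]
finger_gap: 0.182
gripper_force: 25.8
```

Emit:
step_arm:
  targets: "0 0 0 0;0 0 0 0;0 0 0 0;0 0 0 0;0 0 -40 0;0 0 -80 0;0 0 -120 0;0 150 -130 0;0 200 -130 0;0 200 -130 0;0 200 -130 0;0 200 -130 0"
  gripper: 0

```text
t: 7.9
tcp_pos: [0.4192, 0.0929, 0.1734]
tool_rot: [0.994, -0.112, -0.001, 0.001]
force: [-0.1, -0.3, 0.1]
finger_gap: 0.999
gripper_force: 0.0
```

```bash
python3 - <<'E'
from h import *
a=manip.snapshot("top")[:,:,::-1];b=manip.snapshot("scene")[:,:,::-1]
o=np.zeros((400,800,3),np.uint8)
o[:400,:400]=cv2.resize(a[210:310,105:205],(400,400));o[:400,400:]=cv2.resize(b[250:350,130:230],(400,400));cv2.imwrite("pics/f2.png",o)
E
```

```text
(no output)
```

View pics/f2.png

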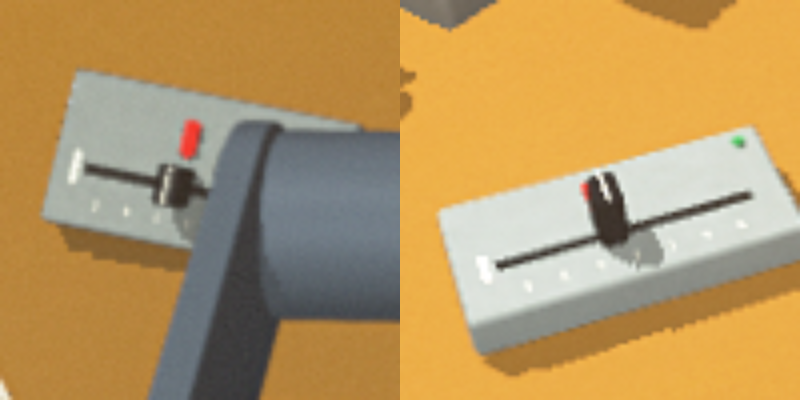

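```bash
python3 - <<'E'
from h import *
np.set_printoptions(precision=4,suppress=True)
ys=np.array([.2122,.9772])
im=manip.snapshot("top");print(im[253:260,140:154].sum(2)//3)
for p in((146.5,256.25),):
    fd=atz("top",p,.065);pt=atz("top",(151.75,249.4),.033);print(fd,pt,ys@(fd-pt)[:2])
pt=atz("scene",(130+584/4-100,250+196/4),.033);
for c in("top","scene"):
  m=[d["position"] for d in manip.mark_of(c,"fader_top")[:2]];q=[d["position"] for d in manip.mark_of(c,"pointer_tip")[:2]];print(c,m,q,[ys@(atz(c,a,.065)-atz("top",(151.75,249.4),.033))[:2] for a in m])
E
```

```text
[[131 142 165 168 101  61 125 130  79  52  46  37  41  69]
 [ 60  62  69  86  60  79 201 135  72  54  48  44  42  66]
 [ 71  60  52  57  48  84 205 122  61  52  42  48  53  89]
 [131 112  97  66  51  83 194 116  61  52  49  46  47  61]
 [175 179 176 103  65 126 164  97  58  50  48  46  40  47]
 [174 177 172  89  77 199 140  70  56  44  46  45  54  61]
 [172 173 151  73  74 204 124  64  46  50  43  43  80 102]]
[0.4633 0.2937 0.065 ] [0.4823 0.2896 0.033 ] -6.803040263072399e-05
top [[143.5, 253.8]] [[150.4, 248.2], [256.8, 163.7]] [np.float64(0.008656720870910005)]
scene [[179.5, 296.6]] [] [np.float64(0.0026331525398312606)]
```

Emit:
step_arm:
  targets: "112 322 0 0;112 322 0 0;112 322 0 0;112 322 0 0;112 322 0 0;112 322 0 0;112 322 0 0;112 322 0 0;112 322 30 0;112 322 30 0;112 322 30 0"

```text
t: 9.35
tcp_pos: [0.4607, -0.2392, 0.1428]
tool_rot: [0.994, -0.107, -0.001, -0.001]
force: [-0.1, 0.2, 0.3]
finger_gap: 1.002
gripper_force: 0.0
```

```bash
python3 - <<'E'
from h import *
a=manip.snapshot("top")[:,:,::-1];b=manip.snapshot("scene")[:,:,::-1]
o=np.zeros((400,800,3),np.uint8)
o[:400,:400]=cv2.resize(a[190:310,300:420],(400,400));o[:400,400:]=cv2.resize(b[150:350,280:480],(400,400));cv2.imwrite("pics/b1.png",o)
E
```

```text
(no output)
```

View pics/b1.png

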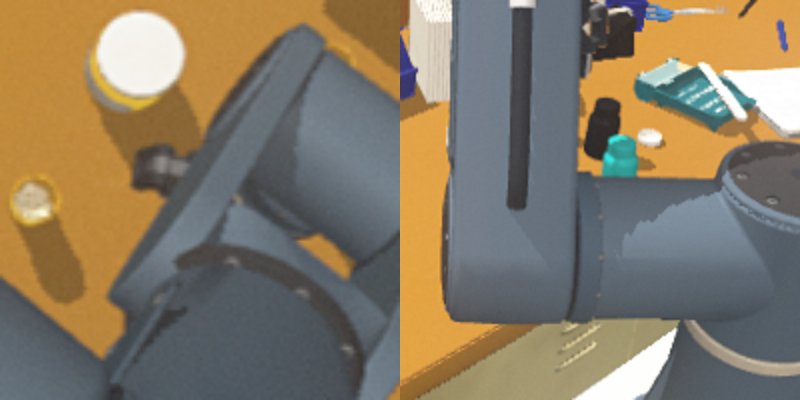

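Emit:
step_arm:
  targets: "0 0 20 0;0 0 45 0;0 0 45 0"

```text
t: 9.75
tcp_pos: [0.46, -0.2395, 0.0972]
tool_rot: [0.994, -0.108, -0.002, -0.001]
force: [-0.2, 0.8, 0.3]
finger_gap: 0.998
gripper_force: 0.0
```

Emit:
step_arm:
  targets: "-1 6 20 0;-1 6 50 0;-1 6 63 0;-1 6 63 0;-1 6 63 0"

```text
t: 10.25
tcp_pos: [0.4592, -0.2468, 0.0362]
tool_rot: [0.994, -0.108, 0.0, 0.0]
force: [-0.0, 0.3, 0.0]
finger_gap: 0.999
gripper_force: 0.0
```

Emit:
step_arm:
  targets: "0 0 0 0;0 0 0 0;0 0 0 0;0 0 0 0;0 0 0 0;0 0 0 0;0 0 0 0;0 0 0 0"
  gripper: 1
  squeeze: 20

```text
t: 11.05
tcp_pos: [0.4593, -0.2471, 0.0364]
tool_rot: [0.994, -0.108, 0.001, 0.001]
force: [-0.1, -0.4, 5.8]
finger_gap: 0.539
gripper_force: 20.0
```

Emit:
step_arm:
  targets: "0 0 -40 0;0 0 -90 0;0 0 -130 0;-99 -389 -130 -90;-99 -389 -130 -90;-99 -389 -130 -90;-99 -389 -130 -90;-99 -389 -130 -90;-99 -389 -130 -90;-99 -389 -130 -90;-99 -389 -130 -90;-99 -389 -130 -90"

```text
t: 12.25
tcp_pos: [0.4443, 0.1599, 0.1655]
tool_rot: [0.84, 0.543, 0.001, -0.001]
force: [-0.3, 0.0, -0.8]
finger_gap: 0.54
gripper_force: 21.2
```

Emit:
step_arm:
  targets: "-6 0 0 -13;-6 0 0 -13;-6 0 40 -13;-6 0 80 -13;-6 0 111 -13;-6 0 111 -13;-6 0 111 -13;-6 0 111 -13"

```text
t: 13.05
tcp_pos: [0.4442, 0.1492, 0.0557]
tool_rot: [0.778, 0.629, 0.001, 0.001]
force: [0.3, 0.1, -0.4]
finger_gap: 0.533
gripper_force: 21.2
```

```bash
cat > look.py <<'E'
from h import *
import sys
n,x,y,x2,y2=sys.argv[1],*map(int,sys.argv[2:6])
a=manip.snapshot("top")[:,:,::-1];b=manip.snapshot("scene")[:,:,::-1]
cv2.imwrite(f"pics/{n}_t.png",a);cv2.imwrite(f"pics/{n}_s.png",b)
o=np.zeros((400,800,3),np.uint8)
o[:,:400]=cv2.resize(a[y:y+100,x:x+100],(400,400),interpolation=2);o[:,400:]=cv2.resize(b[y2:y2+100,x2:x2+100],(400,400),interpolation=2);cv2.imwrite(f"pics/{n}.png",o)
np.set_printoptions(precision=4,suppress=True)
for q in("bottle_base","bottle_center"):
    P={c:[(np.round(d["position"],1).tolist(),round(d["p"],2)) for d in manip.mark_of(c,q)[:4]] for c in("scene","top")}
    print(q,P)
s=manip.sense();print(s["tcp_pos"],s["tool_rot"],s["force"])
E
python3 look.py p1 140 200 170 200
```

```text
bottle_base {'scene': [([240.2, 292.3], 0.96)], 'top': [([379.6, 286.9], 0.68)]}
bottle_center {'scene': [([242.4, 280.4], 0.7)], 'top': [([385.2, 285.9], 0.94), ([411.8, 248.3], 0.62)]}
[0.4437 0.1492 0.0553] [0.7776 0.6288 0.0008 0.0006] [-0.2543 -0.1175 -1.2926]
```

View pics/p1.png

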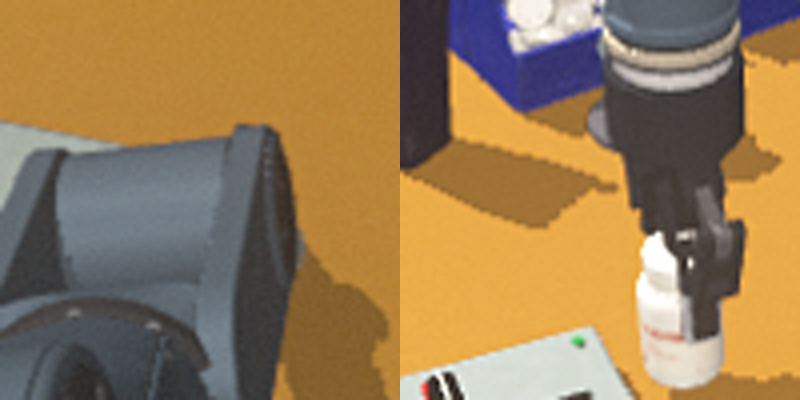

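Emit:
step_arm:
  targets: "10 0 0 0;16 0 0 0;20 0 0 0;24 0 0 0;28 0 0 0;32 0 0 0;35 0 0 0;38 0 0 0;38 0 0 0;38 0 0 0"

```text
t: 14.35
tcp_pos: [0.4503, 0.186, 0.0547]
tool_rot: [0.777, 0.629, -0.001, -0.0]
force: [-1.2, -4.6, 5.8]
finger_gap: 0.536
gripper_force: 20.6
```

```bash
python3 look.py p2 140 200 150 210
```

```text
bottle_base {'scene': [([234.3, 289.4], 0.83)], 'top': [([202.7, 262.3], 0.75), ([403.3, 251.9], 0.63)]}
bottle_center {'scene': [([229.3, 280.3], 0.91)], 'top': [([412.1, 249.4], 0.76), ([190.5, 258.7], 0.63), ([384.4, 288.4], 0.62)]}
[0.4503 0.1859 0.0547] [ 0.7773  0.6291 -0.001  -0.0001] [-1.6097 -4.5538  6.3855]
```

View pics/p2.png

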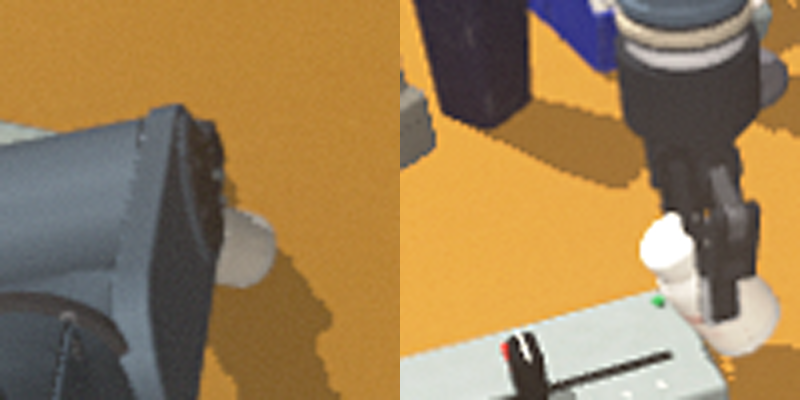

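Emit:
step_arm:
  targets: "-15 0 0 0;-30 0 0 0;-30 0 -10 0;-30 0 -10 0"

```text
t: 15.05
tcp_pos: [0.4455, 0.1568, 0.0652]
tool_rot: [0.778, 0.628, 0.001, 0.0]
force: [1.1, -0.2, -0.2]
finger_gap: 0.539
gripper_force: 20.8
```

```bash
cat > fit.py <<'E'
from h import *
from scipy.optimize import minimize
from scipy.spatial.transform import Rotation as R
np.set_printoptions(precision=4,suppress=True)
def model(B,a,e1):
    e2=np.cross(a,e1);t=np.linspace(0,2*np.pi,40)[:,None]
    return np.vstack([B+h*a+r*(np.cos(t)*e1+np.sin(t)*e2) for h,r in((0,.024),(.066,.024),(.07,.022),(.07,.019),(.088,.019))])
def outline(B,a,e1,c):
    P=model(B,a,e1);m=np.zeros((420*4,560*4),np.uint8)
    for i in(slice(0,80),slice(40,120),slice(120,200)):
        cv2.fillConvexPoly(m,cv2.convexHull((proj(c,P[i])*4+1.5).astype(np.int32)),1)
    return m
def run(cams=("scene",)):
    s=manip.sense();M=R.from_quat(s["tool_rot"]).as_matrix();T=s["tcp_pos"]
    obs={}
    for c in cams:
        manip.snapshot(c);ex=proj(c,[T+[0,0,.02]])[0]
        ms=[m for m in manip.masks_of(c,"tablet_bottle") if np.hypot(*(np.array(m["position"])-ex))<40]
        print(c,ex,[(m["position"],m["p"],int(m["pixels"].sum())) for m in ms])
        if ms: obs[c]=cv2.convexHull(np.argwhere(cv2.resize(ms[0]["pixels"].astype(np.uint8),None,fx=4,fy=4,interpolation=0))[:,::-1].astype(np.int32))
    def pose(p):
        th,hg,u0=p[0],p[1]/1e3,p[2]/1e3;x=M[:,0];G=T+[0,0,.022]+u0*x
        a=np.sin(th)*x+np.cos(th)*np.array([0,0,1.]);return G-hg*a,a,M[:,1]
    def cost(p):
        r=((p[1]-58)/4)**2*.004+(p[2]/3)**2*.004
        for c,hu in obs.items():
            m=outline(*pose(p),c);h2=cv2.convexHull(cv2.findNonZero(m));A=np.zeros_like(m);Bm=A.copy()
            cv2.fillConvexPoly(A,h2,1);cv2.fillConvexPoly(Bm,hu,1);r+=1-(A&Bm).sum()/(A|Bm).sum()
        return r
    best=min((minimize(cost,[t0,58,0],method="Nelder-Mead",options=dict(initial_simplex=[[t0,58,0],[t0+.15,58,0],[t0,62,0],[t0,58,3]],maxfev=150)) for t0 in(.35,.6)),key=lambda r:r.fun)
    B,a,_=pose(best.x);print("theta",np.degrees(best.x[0]),best.x[1:],best.fun,"base",B,"axis",a,"tcp",T)
    return B,a,T,M
if __name__=="__main__": run()
E
python3 fit.py
```

```text
scene [237.33  269.362] [([236.3, 275.1], 0.61, 465)]
theta 27.14354690349688 [57.1867  4.0915] 0.12378033377193925 base [0.4409 0.1353 0.0363] axis [0.0961 0.446  0.8903] tcp [0.4455 0.1568 0.0652]
```

Emit:
step_arm:
  targets: "0 0 -45 0;0 0 -90 0;-89 189 -185 -89;-89 189 -185 -89;-89 189 -185 -89;-89 189 -185 -89;-89 189 -185 -89;-89 189 -185 -89;-89 189 -185 -89;-89 189 -185 -89;-89 189 -185 -89;-89 189 -185 -89"
  squeeze: 40

```text
t: 16.35
tcp_pos: [0.6109, 0.0311, 0.249]
tool_rot: [0.137, 0.991, 0.0, -0.0]
force: [0.3, -0.1, -0.5]
finger_gap: 0.533
gripper_force: 46.0
```

Emit:
step_arm:
  targets: "0 0 0 -4;0 0 0 -4;0 0 0 -4;0 0 0 -4"

```text
t: 16.75
tcp_pos: [0.611, 0.0306, 0.2492]
tool_rot: [0.106, 0.994, 0.0, -0.0]
force: [0.1, -0.2, 0.2]
finger_gap: 0.532
gripper_force: 46.0
```

```bash
python3 -c "
from fit import *
run(('scene','top'));run(('scene',));s=manip.sense();print(s['tool_rot'],s['q'],s['t'])
t=manip.snapshot('top')[:,:,::-1];b=manip.snapshot('scene')[:,:,::-1]
o=np.zeros((400,800,3),np.uint8)
o[:,:400]=cv2.resize(t[120:220,200:300],(400,400),interpolation=2);o[:,400:]=cv2.resize(b[110:230,200:320],(400,400),interpolation=2);cv2.imwrite('pics/p3.png',o)
"
```

```text
scene [240.6374 158.3063] [([239.5, 165.1], 0.85, 535)]
top [245.082  176.5561] [([241.3, 185.4], 0.42, 107)]
theta 29.52707098450574 [60.0055  4.7107] 0.8844007024796773 base [0.6353 0.0254 0.219 ] axis [-0.4817  0.1039  0.8702] tcp [0.611  0.0306 0.2492]
scene [240.6996 158.2218] [([241.4, 163.1], 0.74, 545)]
theta 28.676574477232663 [60.1807  5.1123] 0.0620365557087765 base [0.6343 0.0254 0.2185] axis [-0.4691  0.101   0.8773] tcp [0.611  0.0304 0.2493]
[0.1058 0.9944 0.     0.    ] [-0.1329  0.4902  1.4472  0.      1.2042 -1.4916] 17.05
```

View pics/p3.png

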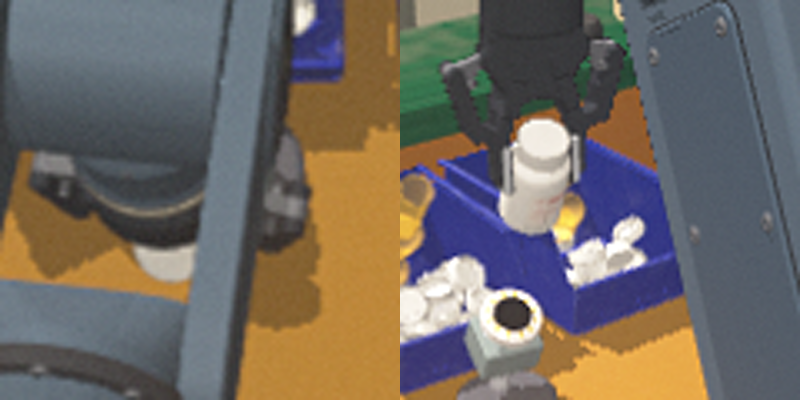

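Emit:
step_arm:
  targets: "0 0 8 0;0 0 16 0;0 0 22 0;0 0 27 0;0 0 27 0;0 0 27 0;0 0 27 0;0 0 27 0"

```text
t: 17.95
tcp_pos: [0.6113, 0.0303, 0.2227]
tool_rot: [0.106, 0.994, 0.0, 0.0]
force: [0.1, 0.4, 0.1]
finger_gap: 0.53
gripper_force: 46.0
```

```bash
python3 -c "
from fit import *
B,a,T,M=run(('scene',))
for q in('bottle_base','inspection_point','lens','bottle_center'):
  for c in('scene','top'): print(q,c,[(np.round(d['position'],1).tolist(),round(d['p'],2)) for d in manip.mark_of(c,q)[:2]])
manip.snapshot('scene')
L=np.array([.684,.0135,.105]);print(proj('scene',[L,L+.1*np.array([-.487,.1125,.866]),B,B+.044*a]))
print(manip.recognise('scene','fader_top')[:1],manip.sense()['t'])
b=manip.snapshot('scene')[:,:,::-1]
cv2.imwrite('pics/p4.png',cv2.resize(b[110:250,180:320],(560,560),interpolation=2))
"
```

```text
scene [241.0585 167.9929] [([240.2, 175.2], 0.62, 505)]
theta 30.6618286576436 [61.7752  4.6118] 0.08257102946300375 base [0.6376 0.0247 0.1916] axis [-0.4986  0.1072  0.8598] tcp [0.6113 0.0303 0.2227]
bottle_base scene [([240.5, 182.5], 0.74)]
bottle_base top [([380.3, 288.2], 0.79), ([402.9, 251.4], 0.65)]
inspection_point scene []
inspection_point top []
lens scene [([233.7, 201.7], 0.61)]
lens top []
bottle_center scene [([243.8, 174.8], 0.68), ([388.3, 236.9], 0.55)]
bottle_center top [([410.9, 253.6], 0.96), ([385.0, 286.5], 0.69)]
[[233.5969 202.7689]
 [238.4921 182.2712]
 [238.0434 181.9618]
 [240.6112 172.1216]]
[{'position': [242.0, 173.3], 'p': 0.67}] 18.55
```

View pics/p4.png

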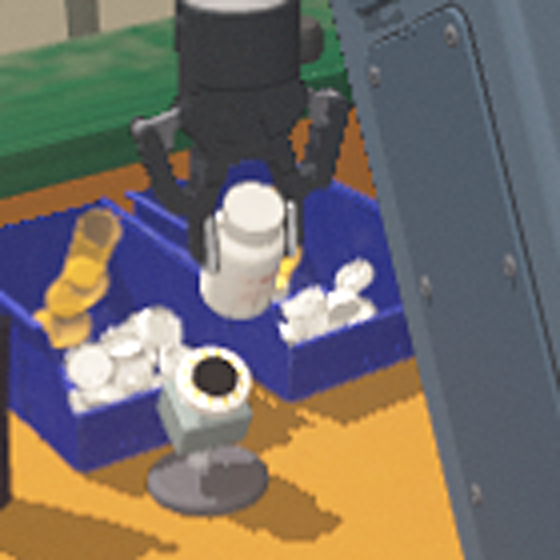

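```bash
python3 -c "
from station import manip
print(manip.sign_off())"
```

```text
the job is handed in; nothing more can be done
None
```

The job is handed in: the fader measured about 1 mm from the red pointer, and the bottle is held still, tilted about 30° with its base 100 mm in front of the lens as estimated from the camera images; the sign-off gave no verdict.

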